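# Tip a ceramic master block out of its case and lay it on the soaking plate

## Robot

A 7-joint arm with a two-finger parallel gripper is mounted at the origin on the work surface. World frame = base frame: x ahead of the robot, y to its left, z up, the work surface at z = 0. Lengths are in m, angles in rad, forces in N, time in s.
With the tool pointing down it reaches from about 0.4 to 0.85 m from the base axis. Payload 4.5 kg.
Tool frame: the origin (TCP) lies on the centre line of the jaws, within the pads' length; the fingertips stand 11 mm ahead of it and the grasp point (between the pads) lies 8 mm behind it; z points along the fingers, y is the line along which they close (so a half turn about z gives the same grasp; the last joint's range is limited). The gripper opens to 88 mm and grips with 3 to 60 N. Pads are 18 mm wide; open, the fingers measure 123 mm over their backs; the gripper's body (75 mm by 187 mm) begins 45 mm behind the grasp point.
Start: joints at [-1.26, 0.689, -0.195, 1.565, 0.157, 0.902, -0.215], TCP at [0.171, 0.601, 0.25] pointing down, gripper open.
Joint ranges: [-3.01, 3.01], [-0.46, 2.08], [-1.47, 1.51], [0.13, 2.56], [-1, 4.14], [0.04, 2.09], [-2.66, 2.66]. Speed limits (rad/s): [2.57, 2.57, 3.14, 3.14, 3.14, 3.14, 3.14].

## Interface

Orientations are given as a unit quaternion [x, y, z, w].
In Python, from plant import * gives the robot as it stands. The module is installed in compiled form; this text tells all that it offers.
- The arm moves only by the tool send_rows, never from a script. Its argument "motion" is a list of rows, each an object of numbers: "x", "y", "z": the shift along the tool's x, y, z in cm; "rx", "ry", "rz": the turn, a rotation vector about the tool's x, y, z in rad; "jaw": the finger opening in cm, from 0 to 8.81. In form: [{"x": .., "y": .., "z": .., "rx": .., "ry": .., "rz": .., "jaw": ..}, ...]. A call has exactly 5 rows; each row shifts and turns the commanded pose from where the row before left it, along the tool's axes as they then stand; what a row does not reach is not made up. A row lasts 1/10 s, in which the tool goes at most 50 mm and 8.59 degrees, less where a joint would pass 70% of its speed; a pose out of reach is approached as far as the arm can. A call is refused whole if a number of a shift passes 5 or a number of a turn 0.15, either way. A call with a gripper value outside its range is refused whole. The fingers move at their own pace and stop on an object; "grip_force" is the grip in N (left out, the last holds). Time passes only in rows, so rows that do not move let the fingers close, or fill a call up. It gives the time, the measured TCP pose, the force, the opening and the grip force at its end, in the units of the state.
- get_state(): the state, without advancing time (a new reading comes with each control period).
- snapshot(name): name is "scene" or "side" or "wrist"; returns a dict with "img" (384x512x3 uint8, red, green, blue), "vertical_fov" (degrees; the focal length in pixels is half the picture's height over the tangent of half this angle, whatever the lens; pixels are square), "cx", "cy" (the principal point, pixels), "extrinsics" (4x4, takes a point from camera to world coordinates). Camera axes: x right, y up, looking along -z (the intrinsics and any distortion apply to the point x, -y, -z); pixel columns grow to the right and rows downward; lengths in m; the calibration is good to about 2 mm. The wrist camera is an equidistant fisheye: a pixel r from the principal point sees the ray r / f radians off the axis. A picture is of the moment at which its call begins. There is no depth.
- finish_job(): hands the job in; it is judged then, once.
The state is a dict: "clock": time; "q": joint angles; "qd": joint speeds; "joint_torque": joint torques, N m; "tool_pos": TCP position; "eef_rot": TCP orientation; "contact_force": force on the tool from outside, world axes, zero at the start; "moment": the same for the moment, N m; "opening": opening from 0.0 (shut) to 1.0 (fully open); "finger_force": force on a finger pad.
Only numpy, scipy, OpenCV 4.12 (cv2) and the standard library are available. Lean on these libraries where they do the work, as an engineer would, in place of code of your own. Each camera call takes 0.05 s, during which the arm holds its last target. There are 200 camera calls.

## Task

Take the white ceramic block out of its tip-up case: with the gripper, press down its end beside the brass dot until its other end tips up and the block stays up by itself when you let go, then grip the raised end. Set the block down gently, without dropping it, right side up and lengthways inside the blue frame on the aluminium plate, and let go. Leave the other two blocks in their pockets and do not disturb the other things on the desk.

Things in the scene. Friction and masses are not known exactly. Their poses are not given: they have to be found in the camera images.
- white_block: The white ceramic length master, a plain rectangular block, 110 x 40 x 20 mm; origin at the centre of its underside, x along its length, y across it, z up through its 20 mm thickness. At the start it lies flush in one of the case's three pockets (any of them), underside 40 mm and top face 60 mm above the desk, its -x end being the press end. About 0.25 to 0.45 kg.
- steel_block: Bright steel master, 110 x 40 x 20 mm; origin at the centre of its underside, x along its length, y across it, z up through its 20 mm thickness. Lies flush in another pocket and stays there.
- black_block: Black master, 110 x 40 x 20 mm; origin at the centre of its underside, x along its length, y across it, z up through its 20 mm thickness. Lies flush in another pocket and stays there.
- case: Fixed wooden case, three open pockets side by side. Outside x -75 to +71 mm, 190 mm in y, rim 60 mm high; origin at desk level under the middle of the centre pocket. Pockets at y = -60, 0, +60 mm, each 43 mm wide, x = -60 to +56 mm; walls between them 17 mm thick, up to the rim. Each block starts with its middle at x = 0: 5 mm of air at the press end, 1 mm at the other.
- press_end (a point): The brass dot in the rim (60 mm above the desk) at the centre pocket's press end, at case x = -67.5 mm; each pocket has one. The press end is the case's -x end, on the robot's side. Press the block's top 30 to 45 mm from its middle towards the dot, lightly (1 to 5 N), until fingertips are about 20 mm below the rim: the block then lies on the ramp.
- tip_edge (a point): Edge on the pocket floor (centre pocket shown, all alike) at case x = -4 mm, 40 mm above the desk. The floor is level from here to +x and slopes down at 0.6 rad towards -x: a hollow under the press end. A pressed block tips about this edge; past 0.4 rad it stays up, before that it falls back. Tipped on the ramp (0.6 rad) its +x end stands up to 30 mm above the rim, both sides free.
- plate: Aluminium soaking plate, 220 (x) x 140 (y) x 12 mm, fixed to the desk; origin at the centre of its underside, x along its length.
- frame_centre (a point): Centre of the blue painted frame on the plate's top face, 12 mm above the desk; axes as the plate's. The frame measures 150 (x) x 80 (y) mm inside and is flush with the face.
- caliper: Bystander: black and steel digital caliper, 230 mm long, lying flat.
- bearing: Bystander: steel bearing ring, 72 mm across, 22 mm high, lying flat.
- screwdriver: Bystander: screwdriver, 190 mm long, lying on the desk.
- mug: Bystander: blue mug, 82 mm across, 95 mm high.
- bottle: Bystander: glass bottle, 68 mm across, 210 mm high.
- mouse: Bystander: black computer mouse, 105 x 62 mm, 34 mm high, on a grey pad.
There are look-alikes about, which are no part of the job. What is shaped like the white_block but green or pink is not meant. What is shaped like the black_block but green or pink is not meant.

How it is judged:
By the outcome, as a careful person would: the job done as asked, in the order asked, and still so for the second after the job is handed in, with the robot touching nothing.
It also fails if it takes over 51 s, if anything falls off the work surface, if the arm or the gripper's body presses on something with over 40 N, if the wrist force passes 120 N, or if a joint passes its speed limit or range.

## Working session

There is one attempt and no reset: what is moved stays moved. The work goes in short steps, Python scripts to look and compute and a tool call to move; the robot and the scene stay as the last step left them, time stands still between calls to the robot, and variables do not carry over. Pictures are saved under pics/ and viewed, at most 12 in all, crops included, and the job is handed in when it is done.

Besides the shell and the picture viewer there is one more tool, called after "Emit:" as a command line: name --argument value ..., lists and objects as JSON in quotes. send_rows: Moves the arm, as the interface text tells. Its arguments: {"type":"object","properties":{"motion":{"type":"array"},"grip_force":{"type":"number"}},"required":["motion"]}

```bash
mkdir -p pics; python3 - <<'E'
from plant import *
import cv2,numpy as np,pickle
s=get_state();print({k:np.round(v,3).tolist() for k,v in s.items()})
d={}
for n in["scene","side","wrist"]:
    c=snapshot(n);d[n]=c;cv2.imwrite(f"pics/{n}0.png",c["img"][:,:,::-1]);print(n,c["vertical_fov"],c["cx"],c["cy"],[k for k in c],np.round(c["extrinsics"],3).tolist())
pickle.dump(d,open("d0.pkl","wb"))
a=np.hstack([d["scene"]["img"],d["side"]["img"]])
E
```

```text
{'clock': 0.0, 'q': [-1.26, 0.69, -0.194, 1.566, 0.157, 0.903, -0.215], 'qd': [0.001, 0.002, -0.0, 0.0, -0.001, 0.001, -0.001], 'joint_torque': [0.0, -52.756, -1.267, -15.343, -0.053, 0.007, 0.0], 'tool_pos': [0.171, 0.601, 0.249], 'eef_rot': [0.138, 0.99, -0.001, -0.0], 'contact_force': [-0.171, 0.09, 0.252], 'moment': [0.001, 0.008, 0.016], 'finger_force': 0.0, 'opening': 1.004}
scene 45.95411441383462 256.2878806085291 195.96585036272938 ['img', 'vertical_fov', 'cx', 'cy', 'extrinsics'] [[0.274, -0.639, 0.719, 1.741], [0.962, 0.167, -0.218, -0.369], [0.019, 0.751, 0.66, 1.149], [0.0, 0.0, 0.0, 1.0]]
side 57.39757155010513 250.80389136450603 194.3425562799296 ['img', 'vertical_fov', 'cx', 'cy', 'extrinsics'] [[-0.906, 0.322, -0.276, 0.282], [-0.423, -0.71, 0.562, 0.577], [-0.015, 0.626, 0.779, 0.862], [0.0, 0.0, 0.0, 1.0]]
wrist 65.70646984690485 259.24192360402685 194.41185978446924 ['img', 'vertical_fov', 'cx', 'cy', 'extrinsics'] [[0.274, -0.91, -0.311, 0.089], [0.962, 0.258, 0.09, 0.623], [-0.002, -0.324, 0.946, 0.383], [0.0, 0.0, 0.0, 1.0]]
```

View pics/scene0.png

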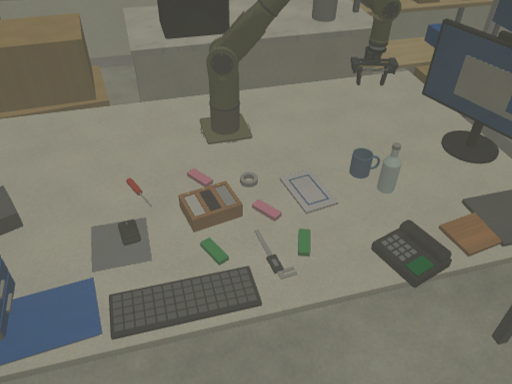

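View pics/side0.png

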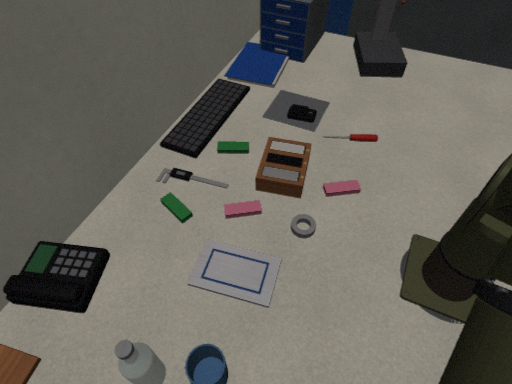

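The scene view shows the case at about (211,205), with the white block leftmost, the black in the middle and the steel on the right. The plate is at (308,190). The side view shows the case at (285,167), with white in the far pocket, and the plate at (236,272). Next I'll zoom in on both.

```bash
python3 - <<'E'
import cv2,numpy as np,pickle
d=pickle.load(open("d0.pkl","rb"))
def z(n,x,y,w,h,k):return cv2.resize(d[n]["img"][y:y+h,x:x+w,::-1],None,fx=k,fy=k,interpolation=cv2.INTER_CUBIC)
a=np.hstack([z("scene",175,175,80,60,5),z("side",250,130,80,60,5)])
b=np.hstack([z("scene",270,160,80,60,5),z("side",180,235,110,75,5)[:300,50:450]])
cv2.imwrite("pics/z0.png",np.vstack([a,b]))
E
```

```text
(no output)
```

View pics/z0.png

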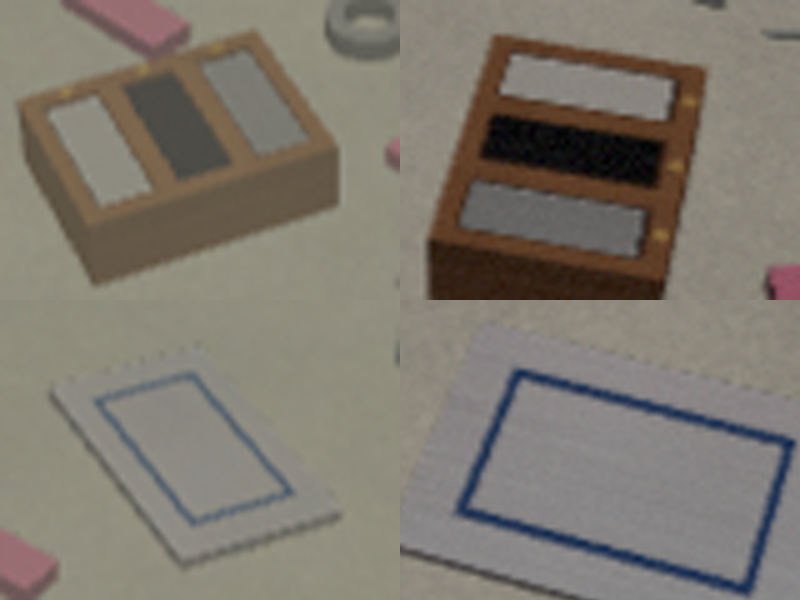

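The zoom shows the dots at the robot-side ends, the white block in an outer pocket and a clear blue frame. I'll measure these by colour masks.

```bash
cat > h.py <<'E'
import cv2,numpy as np
def ray(c,px,fish=False):
    px=np.atleast_2d(px).astype(float);f=192/np.tan(np.radians(c["vertical_fov"]/2))
    v=(px-[c["cx"],c["cy"]])/f
    if fish:
        r=np.linalg.norm(v,axis=1,keepdims=True);xy=np.sin(r)*v/r;z=np.cos(r)
    else: xy=v;z=np.ones((len(v),1))
    E=c["extrinsics"];dd=np.hstack([xy[:,:1],-xy[:,1:],-z])@E[:3,:3].T
    return E[:3,3],dd
def onplane(c,px,h,fish=False):
    o,d=ray(c,px,fish);return o+d*((h-o[2])/d[:,2])[:,None]
E
python3 - <<'E'
from h import *
import pickle
d=pickle.load(open("d0.pkl","rb"))
roi={"scene":((175,175,80,60),(270,160,80,60)),"side":((245,125,80,75),(180,235,110,75))}
def info(c,cnt,h,lab):
    r=cv2.minAreaRect(onplane(c,cnt.reshape(-1,2),h)[:,:2].astype(np.float32)*1000)
    m=onplane(c,cnt.reshape(-1,2),h).mean(0)
    p=np.round(cv2.boxPoints(r)).tolist()
    print(lab,"ctr",np.round(r[0],1),"size",np.round(r[1],1),"ang",round(r[2],1),p)
for n in roi:
    c=d[n];(x,y,w,h),(X,Y,W,H)=roi[n]
    k=8
    im=cv2.resize(c["img"],None,fx=k,fy=k,interpolation=cv2.INTER_CUBIC)
    hsv=cv2.cvtColor(im,cv2.COLOR_RGB2HSV)
    def cn(m,x,y,w,h,amin):
        M=np.zeros_like(m);M[y*k:(y+h)*k,x*k:(x+w)*k]=m[y*k:(y+h)*k,x*k:(x+w)*k]
        cs,hi=cv2.findContours(M,cv2.RETR_CCOMP,cv2.CHAIN_APPROX_NONE)
        return [((q+.5)/k-.5,hi[0][i][3]) for i,q in enumerate(cs) if cv2.contourArea(q)>amin*k*k]
    H_,S,V=cv2.split(hsv)
    brown=((H_<22)&(S>75)).astype(np.uint8)
    for q,p in cn(brown,x,y,w,h,30): info(c,q,.06,n+(" hole" if p>=0 else " brown"))
    blue=((H_>95)&(H_<130)&(S>(60 if n=="scene" else 90))).astype(np.uint8)
    for q,p in cn(blue,X,Y,W,H,30): info(c,q,.012,n+(" frame in" if p>=0 else " frame out"))
    dots=((H_>18)&(H_<30)&(S>120)).astype(np.uint8)
    for q,p in cn(dots,x,y,w,h,1): info(c,q,.06,n+" dot")
E
```

```text
scene brown ctr [ 555.2 -179.5] size [200.2 204.6] ang 10.8 [[438.0, -98.0], [476.0, -299.0], [673.0, -261.0], [634.0, -60.0]]
scene hole ctr [ 616.9 -164.7] size [29.1 66.7] ang 13.0 [[595.0, -136.0], [610.0, -200.0], [639.0, -194.0], [624.0, -129.0]]
scene hole ctr [ 541.2 -236. ] size [119.1  46.2] ang 10.6 [[478.0, -224.0], [487.0, -270.0], [604.0, -248.0], [595.0, -202.0]]
scene hole ctr [ 529.5 -176.8] size [117.   45.1] ang 11.2 [[468.0, -166.0], [476.0, -210.0], [591.0, -188.0], [582.0, -143.0]]
scene hole ctr [ 517.9 -117.8] size [119.2  46.1] ang 10.5 [[455.0, -106.0], [464.0, -151.0], [581.0, -130.0], [572.0, -84.0]]
side brown ctr [ 524.7 -151.7] size [148.  238.3] ang 10.8 [[430.0, -49.0], [474.0, -283.0], [620.0, -255.0], [575.0, -21.0]]
side hole ctr [ 519.4 -114.9] size [113.1  43.8] ang 10.9 [[460.0, -104.0], [468.0, -147.0], [579.0, -126.0], [571.0, -83.0]]
side hole ctr [ 530.5 -174.1] size [108.2  39.6] ang 11.0 [[474.0, -165.0], [481.0, -204.0], [587.0, -183.0], [580.0, -144.0]]
side hole ctr [ 542.3 -232.5] size [114.   44.6] ang 10.7 [[482.0, -221.0], [490.0, -265.0], [602.0, -244.0], [594.0, -200.0]]
side frame out ctr [512.7 213.6] size [160.8  91.2] ang 8.5 [[426.0, 247.0], [440.0, 157.0], [599.0, 180.0], [585.0, 271.0]]
side frame in ctr [512.5 213.8] size [153.8  83.4] ang 8.5 [[430.0, 244.0], [443.0, 161.0], [595.0, 184.0], [582.0, 266.0]]
```

```bash
cat > plan.py <<'E'
# prints rows (tool axes, cm/rad) from the present pose through waypoints (p, R, nrows)
from plant import *
import numpy as np
from scipy.spatial.transform import Rotation as Ro
def toolR(az,tilt=0): # tool x at azimuth az (deg), z down; tilt (rad) leans the fingers ahead
    a=np.radians(az);x=[np.cos(a),np.sin(a),0];z=[0,0,-1];y=np.cross(z,x)
    return Ro.from_matrix(np.c_[x,y,z])*Ro.from_euler('y',tilt)
def rows(way,p=None,R=None):
    s=get_state();p=np.array(s["tool_pos"]) if p is None else np.array(p);R=Ro.from_quat(s["eef_rot"]) if R is None else R
    out=[]
    for P,T,n in way:
        p0=p.copy();R0=R;rv=(R0.inv()*T).as_rotvec()
        for i in range(n):
            tgt=p0+(np.array(P)-p0)*(i+1)/n;d=np.round(R.inv().apply(tgt-p)*100,2)
            r=np.round(rv/n,3);p=p+R.apply(d/100);R=R*Ro.from_rotvec(r);out.append([*d,*r])
    for k in range(0,len(out),5):print([[float(v) for v in o] for o in out[k:k+5]])
    print("end",p.round(4),R.as_quat().round(3))
E
python3 - <<'E'
from h import *;from plan import *
import pickle
d=pickle.load(open("d0.pkl","rb"))
print(onplane(d["scene"],[[362,174],[387,190],[395,147]],0).round(3)[:2],onplane(d["scene"],[[395,147]],.21).round(3),onplane(d["side"],[[205,360]],.095).round(3))
T=toolR(10.7)
s=get_state();R0=Ro.from_quat(s["eef_rot"]);print(R0.as_matrix().round(2).tolist())
rz=2.68
R1=R0*Ro.from_rotvec([0,0,rz*9/20])
rows([([.42,.30,.33],R1,9),([.505,-.242,.2],T,11)])
E
```

```text
[[0.467 0.467 0.   ]
 [0.584 0.519 0.   ]] [[0.586 0.501 0.21 ]] [[0.456 0.454 0.095]]
[[-0.96, 0.27, -0.0], [0.27, 0.96, -0.0], [-0.0, -0.0, -1.0]]
[[-3.58, -2.46, -0.89, -0.0, 0.0, 0.134], [-3.87, -1.96, -0.9, -0.0, 0.0, 0.134], [-4.1, -1.42, -0.89, -0.0, 0.0, 0.134], [-4.26, -0.87, -0.9, -0.0, 0.0, 0.134], [-4.33, -0.28, -0.89, -0.0, 0.0, 0.134]]
[[-4.33, 0.29, -0.9, -0.0, 0.0, 0.134], [-4.25, 0.87, -0.89, -0.0, 0.0, 0.134], [-4.1, 1.43, -0.9, -0.0, 0.0, 0.134], [-3.87, 1.97, -0.89, -0.0, 0.0, 0.134], [-4.97, 0.34, 1.19, 0.0, 0.0, 0.134]]
[[-4.89, 1.0, 1.19, 0.0, 0.0, 0.134], [-4.71, 1.64, 1.18, 0.0, 0.0, 0.134], [-4.45, 2.25, 1.19, 0.0, 0.0, 0.134], [-4.1, 2.83, 1.19, 0.0, 0.0, 0.134], [-3.69, 3.36, 1.19, 0.0, 0.0, 0.134]]
[[-3.21, 3.81, 1.19, 0.0, 0.0, 0.134], [-2.67, 4.21, 1.18, 0.0, 0.0, 0.134], [-2.09, 4.53, 1.19, 0.0, 0.0, 0.134], [-1.46, 4.77, 1.19, 0.0, 0.0, 0.134], [-0.81, 4.92, 1.19, 0.0, 0.0, 0.134]]
end [ 0.505 -0.242  0.2  ] [ 0.996  0.092 -0.     0.001]
```

Emit:
send_rows --motion '[{"x": -3.6,"y": -2.5,"z": -0.9,"rz": 0.134,"jaw": 0},{"x": -3.9,"y": -2.0,"z": -0.9,"rz": 0.134,"jaw": 0},{"x": -4.1,"y": -1.4,"z": -0.9,"rz": 0.134,"jaw": 0},{"x": -4.3,"y": -0.9,"z": -0.9,"rz": 0.134,"jaw": 0},{"x": -4.3,"y": -0.3,"z": -0.9,"rz": 0.134,"jaw": 0}]'

```text
schema error: expected keys x, y, z, rx, ry, rz, jaw
```

Emit:
send_rows --motion '[{"x": -4.3,"y": 0.3,"z": -0.9,"rz": 0.134,"jaw": 0},{"x": -4.2,"y": 0.9,"z": -0.9,"rz": 0.134,"jaw": 0},{"x": -4.1,"y": 1.4,"z": -0.9,"rz": 0.134,"jaw": 0},{"x": -3.9,"y": 2.0,"z": -0.9,"rz": 0.134,"jaw": 0},{"x": -4.9,"y": 0.3,"z": 1.2,"rz": 0.134,"jaw": 0}]'

```text
schema error: expected keys x, y, z, rx, ry, rz, jaw
```

Emit:
send_rows --motion '[{"x": -4.9,"y": 1.0,"z": 1.2,"rz": 0.134,"jaw": 0},{"x": -4.7,"y": 1.6,"z": 1.2,"rz": 0.134,"jaw": 0},{"x": -4.4,"y": 2.2,"z": 1.2,"rz": 0.134,"jaw": 0},{"x": -4.1,"y": 2.8,"z": 1.2,"rz": 0.134,"jaw": 0},{"x": -3.7,"y": 3.4,"z": 1.2,"rz": 0.134,"jaw": 0}]'

```text
schema error: expected keys x, y, z, rx, ry, rz, jaw
```

Emit:
send_rows --motion '[{"x": -3.2,"y": 3.8,"z": 1.2,"rz": 0.134,"jaw": 0},{"x": -2.7,"y": 4.2,"z": 1.2,"rz": 0.134,"jaw": 0},{"x": -2.1,"y": 4.5,"z": 1.2,"rz": 0.134,"jaw": 0},{"x": -1.5,"y": 4.8,"z": 1.2,"rz": 0.134,"jaw": 0},{"x": -0.8,"y": 4.9,"z": 1.2,"rz": 0.134,"jaw": 0}]'

```text
schema error: expected keys x, y, z, rx, ry, rz, jaw
```

```bash
python3 - <<'E'
from plant import *
import cv2,numpy as np,pickle
d={n:snapshot(n) for n in["wrist"]};pickle.dump(d,open("d1.pkl","wb"))
s=get_state();print({k:np.round(v,4).tolist() for k,v in s.items()})
cv2.imwrite("pics/wrist1.png",d["wrist"]["img"][:,:,::-1])
E
```

```text
{'clock': 0.2, 'q': [-1.2602, 0.6897, -0.1945, 1.5659, 0.1573, 0.9025, -0.2151], 'qd': [-0.0012, -0.0027, 0.0008, -0.0022, -0.0011, -0.0003, -0.001], 'joint_torque': [0.0004, -52.7395, -1.2656, -15.344, -0.0522, 0.0047, 0.0001], 'tool_pos': [0.1707, 0.6009, 0.2492], 'eef_rot': [0.1379, 0.9904, -0.0005, -0.0001], 'contact_force': [1.3926, -0.2361, -0.3165], 'moment': [0.0053, 0.0326, 0.0014], 'finger_force': 0.0, 'opening': 0.9974}
```

View pics/wrist1.png

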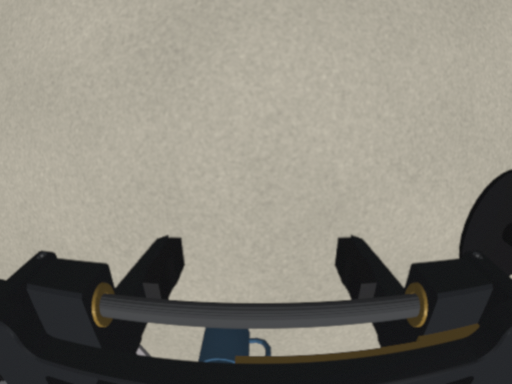

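The calls were refused because all seven keys are required, so nothing moved. The wrist picture shows only the desk, with the mug at the bottom. I'll resend with complete rows.

Emit:
send_rows --motion '[{"x": -3.6,"y": -2.5,"z": -0.9,"rx": 0,"ry": 0,"rz": 0.134,"jaw": 0},{"x": -3.9,"y": -2.0,"z": -0.9,"rx": 0,"ry": 0,"rz": 0.134,"jaw": 0},{"x": -4.1,"y": -1.4,"z": -0.9,"rx": 0,"ry": 0,"rz": 0.134,"jaw": 0},{"x": -4.3,"y": -0.9,"z": -0.9,"rx": 0,"ry": 0,"rz": 0.134,"jaw": 0},{"x": -4.3,"y": -0.3,"z": -0.9,"rx": 0,"ry": 0,"rz": 0.134,"jaw": 0}]'

```text
clock: 0.7
tool_pos: [0.3103, 0.4313, 0.295]
eef_rot: [0.458, 0.889, -0.0, 0.0]
contact_force: [0.5, -0.1, -0.3]
opening: 0.571
finger_force: 0.0
```

Emit:
send_rows --motion '[{"x": -4.3,"y": 0.3,"z": -0.9,"rx": 0,"ry": 0,"rz": 0.134,"jaw": 0},{"x": -4.2,"y": 0.9,"z": -0.9,"rx": 0,"ry": 0,"rz": 0.134,"jaw": 0},{"x": -4.1,"y": 1.4,"z": -0.9,"rx": 0,"ry": 0,"rz": 0.134,"jaw": 0},{"x": -3.9,"y": 2.0,"z": -0.9,"rx": 0,"ry": 0,"rz": 0.134,"jaw": 0},{"x": -4.9,"y": 0.3,"z": 1.2,"rx": 0,"ry": 0,"rz": 0.134,"jaw": 0}]'

```text
clock: 1.2
tool_pos: [0.4317, 0.2524, 0.3209]
eef_rot: [0.725, 0.689, 0.004, 0.001]
contact_force: [0.6, -0.4, -0.2]
opening: 0.112
finger_force: 0.0
```

Emit:
send_rows --motion '[{"x": -4.9,"y": 1.0,"z": 1.2,"rx": 0,"ry": 0,"rz": 0.134,"jaw": 0},{"x": -4.7,"y": 1.6,"z": 1.2,"rx": 0,"ry": 0,"rz": 0.134,"jaw": 0},{"x": -4.4,"y": 2.2,"z": 1.2,"rx": 0,"ry": 0,"rz": 0.134,"jaw": 0},{"x": -4.1,"y": 2.8,"z": 1.2,"rx": 0,"ry": 0,"rz": 0.134,"jaw": 0},{"x": -3.7,"y": 3.4,"z": 1.2,"rx": 0,"ry": 0,"rz": 0.134,"jaw": 0}]'

```text
clock: 1.7
tool_pos: [0.4644, 0.0099, 0.2599]
eef_rot: [0.911, 0.412, 0.0, -0.0]
contact_force: [2.2, 0.0, 0.8]
opening: 0.002
finger_force: 0.0
```

Emit:
send_rows --motion '[{"x": -3.2,"y": 3.8,"z": 1.2,"rx": 0,"ry": 0,"rz": 0.134,"jaw": 0},{"x": -2.7,"y": 4.2,"z": 1.2,"rx": 0,"ry": 0,"rz": 0.134,"jaw": 0},{"x": -2.1,"y": 4.5,"z": 1.2,"rx": 0,"ry": 0,"rz": 0.134,"jaw": 0},{"x": -1.5,"y": 4.8,"z": 1.2,"rx": 0,"ry": 0,"rz": 0.134,"jaw": 0},{"x": -0.8,"y": 4.9,"z": 1.2,"rx": 0,"ry": 0,"rz": 0.134,"jaw": 0}]'

```text
clock: 2.2
tool_pos: [0.5014, -0.2304, 0.2011]
eef_rot: [0.996, 0.09, 0.0, -0.0]
contact_force: [0.8, -0.0, -0.0]
opening: 0.002
finger_force: 0.0
```

```bash
python3 - <<'E'
from plant import *
import cv2,numpy as np,pickle
d={n:snapshot(n) for n in["wrist"]};pickle.dump(d,open("d1.pkl","wb"))
s=get_state();print({k:np.round(v,4).tolist() for k,v in s.items()})
cv2.imwrite("pics/wrist2.png",d["wrist"]["img"][:,:,::-1])
from plan import *
rows([([.505,-.242,.2],toolR(10.7),5)])
E
```

```text
{'clock': 2.25, 'q': [0.1048, 0.7063, 0.4386, 1.8523, -0.4427, 0.6751, -0.6053], 'qd': [-0.0571, -0.0613, 0.0068, 0.0828, 0.0695, -0.0195, 0.0478], 'joint_torque': [-13.4621, -51.0224, -2.174, -7.9114, -1.1667, 2.0901, 0.0635], 'tool_pos': [0.501, -0.2408, 0.2004], 'eef_rot': [0.9966, 0.0824, 0.0002, 0.0049], 'contact_force': [1.5433, -7.6146, -0.2004], 'moment': [-0.5586, 0.0108, -0.0759], 'finger_force': 0.0, 'opening': 0.0007}
[[0.08, 0.04, 0.01, 0.002, 0.0, -0.004], [0.07, 0.03, 0.01, 0.002, 0.0, -0.004], [0.08, 0.04, 0.0, 0.002, 0.0, -0.004], [0.07, 0.04, 0.01, 0.002, 0.0, -0.004], [0.08, 0.04, 0.01, 0.002, 0.0, -0.004]]
end [ 0.505 -0.242  0.2  ] [ 0.996  0.092 -0.    -0.   ]
```

View pics/wrist2.png

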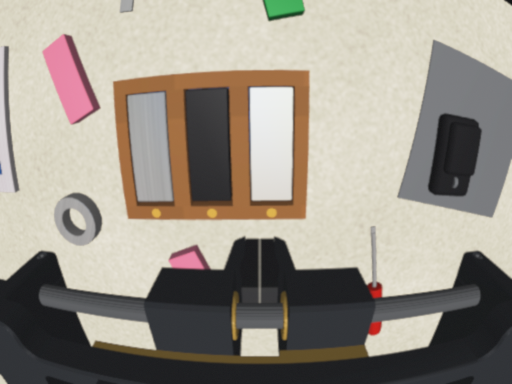

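The wrist view shows white in the right pocket, columns 250–293 and rows 87–203, with its dot at (271,212). I'll settle the arm there and measure again.

Emit:
send_rows --motion '[{"x": 0,"y": 0,"z": 0.5,"rx": 0,"ry": 0,"rz": 0,"jaw": 0},{"x": 0,"y": 0,"z": 0.5,"rx": 0,"ry": 0,"rz": 0,"jaw": 0},{"x": 0,"y": 0,"z": 0,"rx": 0,"ry": 0,"rz": 0,"jaw": 0},{"x": 0,"y": 0,"z": 0,"rx": 0,"ry": 0,"rz": 0,"jaw": 0},{"x": 0,"y": 0,"z": 0,"rx": 0,"ry": 0,"rz": 0,"jaw": 0}]'

```text
clock: 2.75
tool_pos: [0.5017, -0.2274, 0.192]
eef_rot: [0.996, 0.093, 0.0, -0.0]
contact_force: [1.1, 0.1, 0.0]
opening: 0.001
finger_force: 0.0
```

```bash
python3 - <<'E'
from plan import *; from h import *
c=snapshot("wrist");k=4
im=cv2.resize(c["img"],None,fx=k,fy=k,interpolation=cv2.INTER_CUBIC)
H,S,V=cv2.split(cv2.cvtColor(im,cv2.COLOR_RGB2HSV))
br=((H<20)&(S>100)).astype(np.uint8);br[235*k:]=0
cs,hi=cv2.findContours(br,cv2.RETR_CCOMP,cv2.CHAIN_APPROX_NONE)
for q,h in zip(cs,hi[0]):
    if cv2.contourArea(q)>1500*k*k:
        P=onplane(c,(q.reshape(-1,2)+.5)/k-.5,.06,True)[:,:2]*1000
        r=cv2.minAreaRect(P.astype(np.float32));print(h[3]>=0,np.round(r[0],1),np.round(r[1],1),round(r[2],1))
s=get_state();print(s["clock"],s["tool_pos"],s["contact_force"])
rows([([.5044,-.2413,.085],toolR(10.7),5)])
E
```

```text
False [ 528.6 -176.7] [144.5 188.2] 10.9
True [ 519.3 -117.9] [111.9  42.5] 10.9
True [ 531.3 -177. ] [110.4  42.1] 10.7
True [ 541.8 -234.6] [111.7  43. ] 10.9
2.8 [ 0.50165301 -0.22777803  0.19205327] [-0.02473272 -1.18037724  0.55873032]
[[0.0, 0.28, 2.14, -0.0, -0.0, -0.0], [0.0, 0.27, 2.14, -0.0, -0.0, -0.0], [0.01, 0.28, 2.14, -0.0, -0.0, -0.0], [-0.0, 0.28, 2.14, -0.0, -0.0, -0.0], [0.0, 0.27, 2.15, -0.0, -0.0, -0.0]]
end [ 0.5044 -0.2413  0.085 ] [ 0.996  0.093  0.    -0.   ]
```

Emit:
send_rows --motion '[{"x": 0,"y": 0.3,"z": 2.1,"rx": 0,"ry": 0,"rz": 0,"jaw": 0},{"x": 0,"y": 0.3,"z": 2.1,"rx": 0,"ry": 0,"rz": 0,"jaw": 0},{"x": 0,"y": 0.3,"z": 2.1,"rx": 0,"ry": 0,"rz": 0,"jaw": 0},{"x": 0,"y": 0.3,"z": 2.1,"rx": 0,"ry": 0,"rz": 0,"jaw": 0},{"x": 0,"y": 0.2,"z": 2.1,"rx": 0,"ry": 0,"rz": 0,"jaw": 0}]'

```text
clock: 3.3
tool_pos: [0.5043, -0.2424, 0.0862]
eef_rot: [0.996, 0.093, 0.0, 0.0]
contact_force: [0.9, -0.2, 0.1]
opening: 0.005
finger_force: 0.0
```

Emit:
send_rows --motion '[{"x": 0,"y": 0,"z": 0.2,"rx": 0,"ry": 0,"rz": 0,"jaw": 0},{"x": 0,"y": 0,"z": 0.3,"rx": 0,"ry": 0,"rz": 0,"jaw": 0},{"x": 0,"y": 0,"z": 0.2,"rx": 0,"ry": 0,"rz": 0,"jaw": 0},{"x": 0,"y": 0,"z": 0.2,"rx": 0,"ry": 0,"rz": 0,"jaw": 0},{"x": 0,"y": 0,"z": 0,"rx": 0,"ry": 0,"rz": 0,"jaw": 0}]'

```text
clock: 3.8
tool_pos: [0.5042, -0.2423, 0.0781]
eef_rot: [0.996, 0.092, 0.0, 0.0]
contact_force: [-0.0, 0.2, 0.1]
opening: 0.004
finger_force: 0.0
```

Emit:
send_rows --motion '[{"x": 0,"y": 0,"z": 0.2,"rx": 0,"ry": 0,"rz": 0,"jaw": 0},{"x": 0,"y": 0,"z": 0.2,"rx": 0,"ry": 0,"rz": 0,"jaw": 0},{"x": 0,"y": 0,"z": 0.2,"rx": 0,"ry": 0,"rz": 0,"jaw": 0},{"x": 0,"y": 0,"z": 0.2,"rx": 0,"ry": 0,"rz": 0,"jaw": 0},{"x": 0,"y": 0,"z": 0.2,"rx": 0,"ry": 0,"rz": 0,"jaw": 0}]'

```text
clock: 4.3
tool_pos: [0.5037, -0.2425, 0.0675]
eef_rot: [0.996, 0.092, -0.0, -0.0]
contact_force: [-0.9, -0.1, 0.8]
opening: 0.008
finger_force: 0.3
```

Emit:
send_rows --motion '[{"x": 0,"y": 0,"z": 0.2,"rx": 0,"ry": 0,"rz": 0,"jaw": 0},{"x": 0,"y": 0,"z": 0.2,"rx": 0,"ry": 0,"rz": 0,"jaw": 0},{"x": 0,"y": 0,"z": 0.1,"rx": 0,"ry": 0,"rz": 0,"jaw": 0},{"x": 0,"y": 0,"z": 0.1,"rx": 0,"ry": 0,"rz": 0,"jaw": 0},{"x": 0,"y": 0,"z": 0,"rx": 0,"ry": 0,"rz": 0,"jaw": 0}]'

```text
clock: 4.8
tool_pos: [0.504, -0.2424, 0.0615]
eef_rot: [0.996, 0.092, 0.0, -0.0]
contact_force: [-0.3, -0.1, 0.1]
opening: 0.006
finger_force: 0.0
```

Emit:
send_rows --motion '[{"x": 0,"y": 0,"z": 0.1,"rx": 0,"ry": 0,"rz": 0,"jaw": 0},{"x": 0,"y": 0,"z": 0.1,"rx": 0,"ry": 0,"rz": 0,"jaw": 0},{"x": 0,"y": 0,"z": 0.1,"rx": 0,"ry": 0,"rz": 0,"jaw": 0},{"x": 0,"y": 0,"z": 0.1,"rx": 0,"ry": 0,"rz": 0,"jaw": 0},{"x": 0,"y": 0,"z": 0.1,"rx": 0,"ry": 0,"rz": 0,"jaw": 0}]'

```text
clock: 5.3
tool_pos: [0.5041, -0.2425, 0.0576]
eef_rot: [0.996, 0.092, 0.001, -0.0]
contact_force: [-2.3, 2.5, 16.9]
opening: 0.007
finger_force: 7.7
```

```bash
python3 - <<'E'
from plan import *; import cv2
a=snapshot("side")["img"][105:205,230:340,::-1];b=snapshot("wrist")["img"][:240,100:400,::-1]
a=cv2.resize(a,(440,400),interpolation=cv2.INTER_CUBIC);b=cv2.resize(b,(350,280));b=cv2.copyMakeBorder(b,0,120,0,0,0)
cv2.imwrite("pics/p3.png",np.hstack([a,b]));s=get_state();print(s["contact_force"],s["tool_pos"])
E
```

```text
[-1.58812888  1.40181117 11.02620637] [ 0.50410544 -0.24249401  0.05784649]
```

View pics/p3.png

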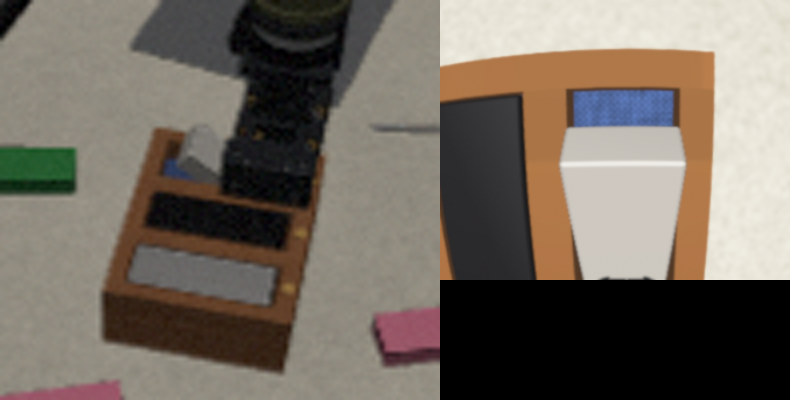

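The side view shows the block tipped up against the blue lining. The wrist view shows its raised end face, and the force jumped to 17 N, so it is lying on the ramp. I'll retreat and open the jaws.

Emit:
send_rows --motion '[{"x": 0,"y": 0,"z": -0.3,"rx": 0,"ry": 0,"rz": 0,"jaw": 0},{"x": 0,"y": 0,"z": -0.5,"rx": 0,"ry": 0,"rz": 0,"jaw": 0},{"x": 0,"y": 0,"z": -2,"rx": 0,"ry": 0,"rz": 0,"jaw": 0},{"x": 0,"y": 0,"z": -3,"rx": 0,"ry": 0,"rz": 0,"jaw": 0},{"x": 0,"y": 0,"z": -3,"rx": 0,"ry": 0,"rz": 0,"jaw": 0}]'

```text
clock: 5.9
tool_pos: [0.5035, -0.2422, 0.1453]
eef_rot: [0.996, 0.092, -0.001, -0.0]
contact_force: [-0.6, -0.3, 0.5]
opening: 0.007
finger_force: 0.0
```

Emit:
send_rows --motion '[{"x": 0,"y": 0,"z": -3,"rx": 0,"ry": 0,"rz": 0,"jaw": 4},{"x": 0,"y": 0,"z": 0,"rx": 0,"ry": 0,"rz": 0,"jaw": 7},{"x": 0,"y": 0,"z": 0,"rx": 0,"ry": 0,"rz": 0,"jaw": 7},{"x": 0,"y": 0,"z": 0,"rx": 0,"ry": 0,"rz": 0,"jaw": 7},{"x": 0,"y": 0,"z": 0,"rx": 0,"ry": 0,"rz": 0,"jaw": 7}]'

```text
clock: 6.4
tool_pos: [0.5032, -0.2419, 0.1735]
eef_rot: [0.996, 0.092, -0.001, -0.001]
contact_force: [-0.4, -0.2, -0.5]
opening: 0.434
finger_force: 0.0
```

```bash
python3 - <<'E'
from plan import *; import cv2,pickle
d={n:snapshot(n) for n in["side","wrist","scene"]};pickle.dump(d,open("d2.pkl","wb"))
a=d["side"]["img"][115:205,240:330,::-1];b=d["wrist"]["img"][:,130:400,::-1]
a=cv2.resize(a,(384,384),interpolation=cv2.INTER_CUBIC)
cv2.imwrite("pics/p4.png",np.hstack([a,b]));s=get_state();print(s["contact_force"],s["tool_pos"],s["clock"],s["q"])
E
```

```text
[-0.63503784  0.39098372 -0.07432634] [ 0.50345682 -0.24225283  0.17387416] 6.55 [ 0.13397863  0.74690973  0.40127776  1.85825595 -0.46597992  0.63186976
 -0.56432507]
```

View pics/p4.png

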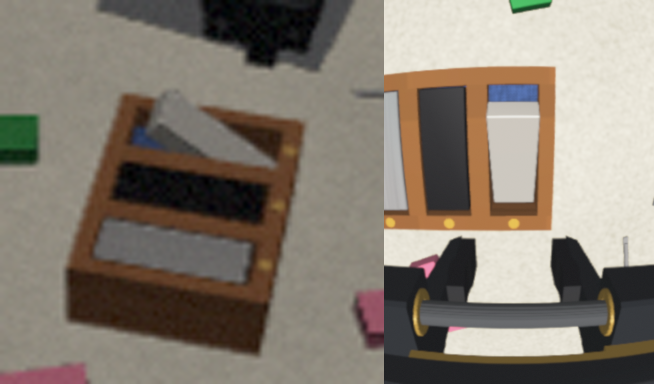

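The side view shows the block staying up by itself. In the wrist view the top edge of its raised end is at row 117, columns 233–286. I'll locate that edge and plan a grasp with the tool tilted to match.

```bash
python3 - <<'E'
from plan import *; from h import *; import pickle
d=pickle.load(open("d2.pkl","rb"));a=np.radians(10.8)
ex=np.array([np.cos(a),np.sin(a),0]);ey=np.array([-np.sin(a),np.cos(a),0])
B=np.array([.5434,-.2343,0]) # block middle before = case x 0, white pocket
n=-np.sin(.6)*ex+np.array([0,0,np.cos(.6)])
P0=B-.004*ex+[0,0,.04]+.02*n
for px in ([233,117],[286,117],[259.5,117],[240,203],[277,203]):
    o,r=ray(d["wrist"],[px],True);r=r[0];t=np.dot(P0-o,n)/np.dot(r,n);p=o+r*t
    print(px,"case x,y,z mm",((p-B)@ex*1000).round(1),((p-B)@ey*1000).round(1),(p[2]*1000).round(1))
E
```

```text
[233, 117] case x,y,z mm 28.1 18.6 86.2
[286, 117] case x,y,z mm 27.9 -20.6 86.1
[259.5, 117] case x,y,z mm 27.8 -1.0 86.0
[240, 203] case x,y,z mm -63.0 19.2 23.9
[277, 203] case x,y,z mm -63.2 -18.5 23.7
```

```bash
python3 - <<'E'
from plan import *
a=np.radians(10.8);ex=np.array([np.cos(a),np.sin(a),0]);ey=np.array([-np.sin(a),np.cos(a),0]);B=np.array([.5434,-.2343,0])
W=lambda x,z:B+x/1e3*ex-.001*ey+[0,0,z/1e3]
T=toolR(10.8,.6)
print(W(-10.7,127.5),W(23.2,78))
rows([(W(-10.7,127.5),T,5)])
E
```

```text
[ 0.53307691 -0.23728727  0.1275    ] [ 0.56637645 -0.23093504  0.078     ]
[[0.6, 0.01, 0.93, 0.0, 0.12, -0.001], [0.49, 0.01, 0.99, 0.0, 0.12, -0.001], [0.36, 0.02, 1.04, 0.0, 0.12, -0.001], [0.24, 0.01, 1.08, 0.0, 0.12, -0.001], [0.1, 0.01, 1.1, 0.0, 0.12, -0.001]]
end [ 0.533  -0.2373  0.1275] [ 0.951  0.09   0.294 -0.028]
```

Emit:
send_rows --motion '[{"x": 0.6,"y": 0,"z": 0.9,"rx": 0,"ry": 0.12,"rz": 0,"jaw": 7},{"x": 0.5,"y": 0,"z": 1.0,"rx": 0,"ry": 0.12,"rz": 0,"jaw": 7},{"x": 0.4,"y": 0,"z": 1.0,"rx": 0,"ry": 0.12,"rz": 0,"jaw": 7},{"x": 0.2,"y": 0,"z": 1.1,"rx": 0,"ry": 0.12,"rz": 0,"jaw": 7},{"x": 0.1,"y": 0,"z": 1.1,"rx": 0,"ry": 0.12,"rz": 0,"jaw": 7}]'

```text
clock: 7.05
tool_pos: [0.5453, -0.2539, 0.1546]
eef_rot: [0.964, 0.099, 0.243, -0.048]
contact_force: [1.5, -6.2, -3.4]
opening: 0.799
finger_force: 0.0
```

Emit:
send_rows --motion '[{"x": 0,"y": 0,"z": 0,"rx": 0,"ry": 0,"rz": 0,"jaw": 7},{"x": 0,"y": 0,"z": 0,"rx": 0,"ry": 0,"rz": 0,"jaw": 7},{"x": 0,"y": 0,"z": 0,"rx": 0,"ry": 0,"rz": 0,"jaw": 7},{"x": 0,"y": 0,"z": 0,"rx": 0,"ry": 0,"rz": 0,"jaw": 7},{"x": 0,"y": 0,"z": 0,"rx": 0,"ry": 0,"rz": 0,"jaw": 7}]'

```text
clock: 7.55
tool_pos: [0.5467, -0.2544, 0.1548]
eef_rot: [0.964, 0.097, 0.242, -0.046]
contact_force: [0.8, 0.6, -0.3]
opening: 0.793
finger_force: 0.0
```

```bash
python3 - <<'E'
from plan import *;import cv2
s=get_state();print(s["tool_pos"],s["opening"],s["q"].round(2) if hasattr(s["q"],"round") else s["q"])
rows([([.5664,-.2309,.078],toolR(10.8,.6),10)])
b=snapshot("wrist")["img"][:,:,::-1];cv2.imwrite("pics/w5.png",b)
E
```

```text
[ 0.54672542 -0.25443915  0.15482508] 0.7931324548089086 [ 0.83  0.79 -0.47  2.04 -1.    0.04  0.17]
[[-0.16, -0.16, 0.8, -0.005, 0.01, -0.0], [-0.16, -0.16, 0.79, -0.005, 0.01, -0.0], [-0.17, -0.16, 0.79, -0.005, 0.01, -0.0], [-0.18, -0.17, 0.79, -0.005, 0.01, -0.0], [-0.19, -0.17, 0.79, -0.005, 0.01, -0.0]]
[[-0.2, -0.18, 0.78, -0.005, 0.01, -0.0], [-0.2, -0.18, 0.78, -0.005, 0.01, -0.0], [-0.22, -0.19, 0.78, -0.005, 0.01, -0.0], [-0.22, -0.18, 0.78, -0.005, 0.01, -0.0], [-0.22, -0.2, 0.77, -0.005, 0.01, -0.0]]
end [ 0.5664 -0.2309  0.078 ] [ 0.952  0.089  0.292 -0.027]
```

View pics/w5.png

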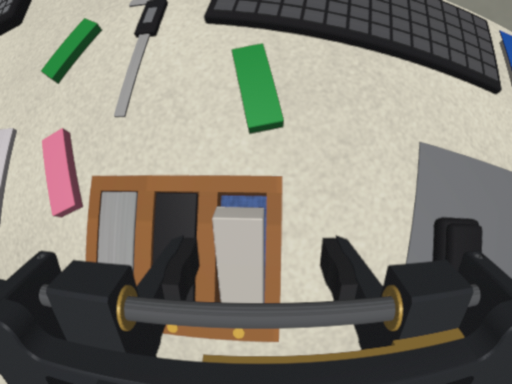

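The wrist hit joint limits (q6 at 0.04, q5 at -1.0), so a 0.6 rad tilt isn't reachable. The picture shows the block still up, with the jaws to its right. I'll use a 0.3 rad tilt instead.

```bash
python3 - <<'E'
from plan import *
a=np.radians(10.8);ex=np.array([np.cos(a),np.sin(a),0]);ey=np.array([-np.sin(a),np.cos(a),0]);B=np.array([.5434,-.2343,0])
W=lambda x,z:B+x/1e3*ex-.001*ey+[0,0,z/1e3]
rows([(W(0,160),toolR(10.8,.1),5),(W(8.3,124.5),toolR(10.8,.3),5)])
E
```

```text
[[0.06, -0.4, -0.07, -0.009, -0.079, 0.002], [0.06, -0.39, -0.07, -0.009, -0.079, 0.002], [0.04, -0.4, -0.08, -0.009, -0.079, 0.002], [0.04, -0.39, -0.09, -0.009, -0.079, 0.002], [0.04, -0.4, -0.1, -0.009, -0.079, 0.002]]
[[0.09, 0.0, 0.72, -0.0, 0.04, 0.0], [0.07, 0.0, 0.73, -0.0, 0.04, 0.0], [0.03, 0.0, 0.73, -0.0, 0.04, 0.0], [0.01, 0.0, 0.73, -0.0, 0.04, 0.0], [-0.03, 0.01, 0.73, -0.0, 0.04, 0.0]]
end [ 0.5517 -0.2338  0.1245] [ 0.984  0.093  0.149 -0.015]
```

Emit:
send_rows --motion '[{"x": 0.1,"y": -0.4,"z": -0.1,"rx": -0.009,"ry": -0.08,"rz": 0.002,"jaw": 7},{"x": 0.1,"y": -0.4,"z": -0.1,"rx": -0.009,"ry": -0.08,"rz": 0.002,"jaw": 7},{"x": 0,"y": -0.4,"z": -0.1,"rx": -0.009,"ry": -0.08,"rz": 0.002,"jaw": 7},{"x": 0,"y": -0.4,"z": -0.1,"rx": -0.009,"ry": -0.08,"rz": 0.002,"jaw": 7},{"x": 0,"y": -0.4,"z": -0.1,"rx": -0.009,"ry": -0.08,"rz": 0.002,"jaw": 7}]'

```text
clock: 8.1
tool_pos: [0.5425, -0.2361, 0.1596]
eef_rot: [0.994, 0.095, 0.055, -0.007]
contact_force: [0.3, -0.0, -1.4]
opening: 0.795
finger_force: 0.0
```

```bash
python3 - <<'E'
from plan import *
s=get_state();print(s["tool_pos"],np.round(s["q"],2),np.round(s["qd"],2))
a=np.radians(10.8);ex=np.array([np.cos(a),np.sin(a),0]);ey=np.array([-np.sin(a),np.cos(a),0]);B=np.array([.5434,-.2343,0])
W=lambda x,z:B+x/1e3*ex-.001*ey+[0,0,z/1e3]
print((Ro.from_quat(s["eef_rot"]).inv()*toolR(10.8,.1)).as_rotvec())
rows([(W(8.3,124.5),toolR(10.8,.3),10)])
E
```

```text
[ 0.54251665 -0.23609283  0.15955338] [ 0.12  0.78  0.43  1.86 -0.71  0.57 -0.35] [-0.93  0.28  1.12 -0.46  0.75  0.92 -1.03]
[-0.00416489 -0.01144834  0.00105523]
[[0.06, -0.0, 0.36, -0.0, 0.019, 0.0], [0.04, -0.01, 0.36, -0.0, 0.019, 0.0], [0.05, -0.0, 0.36, -0.0, 0.019, 0.0], [0.03, -0.01, 0.36, -0.0, 0.019, 0.0], [0.03, -0.0, 0.36, -0.0, 0.019, 0.0]]
[[0.02, -0.01, 0.37, -0.0, 0.019, 0.0], [0.01, -0.0, 0.36, -0.0, 0.019, 0.0], [0.01, -0.01, 0.36, -0.0, 0.019, 0.0], [0.0, 0.0, 0.37, -0.0, 0.019, 0.0], [-0.0, -0.0, 0.36, -0.0, 0.019, 0.0]]
end [ 0.5518 -0.2338  0.1245] [ 0.984  0.093  0.149 -0.016]
```

Emit:
send_rows --motion '[{"x": 0.1,"y": 0,"z": 0.7,"rx": 0,"ry": 0.038,"rz": 0,"jaw": 7},{"x": 0.1,"y": 0,"z": 0.7,"rx": 0,"ry": 0.038,"rz": 0,"jaw": 7},{"x": 0.1,"y": 0,"z": 0.7,"rx": 0,"ry": 0.038,"rz": 0,"jaw": 7},{"x": 0,"y": 0,"z": 0.8,"rx": 0,"ry": 0.038,"rz": 0,"jaw": 7},{"x": 0,"y": 0,"z": 0.7,"rx": 0,"ry": 0.038,"rz": 0,"jaw": 7}]'

```text
clock: 8.6
tool_pos: [0.5521, -0.2342, 0.1236]
eef_rot: [0.984, 0.093, 0.151, -0.017]
contact_force: [0.2, 0.4, -1.6]
opening: 0.796
finger_force: 0.0
```

Emit:
send_rows --motion '[{"x": 0,"y": 0,"z": 0,"rx": 0,"ry": 0,"rz": 0,"jaw": 7},{"x": 0,"y": 0,"z": 0,"rx": 0,"ry": 0,"rz": 0,"jaw": 7},{"x": 0,"y": 0,"z": 0,"rx": 0,"ry": 0,"rz": 0,"jaw": 7},{"x": 0,"y": 0,"z": 0,"rx": 0,"ry": 0,"rz": 0,"jaw": 7},{"x": 0,"y": 0,"z": 0,"rx": 0,"ry": 0,"rz": 0,"jaw": 7}]'

```text
clock: 9.1
tool_pos: [0.552, -0.2352, 0.1239]
eef_rot: [0.984, 0.093, 0.151, -0.017]
contact_force: [-0.4, -0.2, -0.5]
opening: 0.792
finger_force: 0.0
```

```bash
python3 - <<'E'
from plan import *;import cv2
s=get_state();print(s["tool_pos"],np.round(s["q"],2),s["opening"])
a=np.radians(10.8);ex=np.array([np.cos(a),np.sin(a),0]);ey=np.array([-np.sin(a),np.cos(a),0]);B=np.array([.5434,-.2343,0])
W=lambda x,z:B+x/1e3*ex-.001*ey+[0,0,z/1e3]
rows([(W(23.1,76.7),toolR(10.8,.3),10)])
b=snapshot("wrist")["img"][:,:,::-1];cv2.imwrite("pics/w6.png",b)
E
```

```text
[ 0.5520047  -0.23522269  0.12386712] [ 0.43  0.78 -0.01  1.98 -0.94  0.21 -0.06] 0.7922219240174843
[[0.0, -0.01, 0.49, -0.001, -0.0, -0.0], [0.0, -0.02, 0.5, -0.001, -0.0, -0.0], [0.0, -0.01, 0.49, -0.001, -0.0, -0.0], [0.0, -0.01, 0.5, -0.001, -0.0, -0.0], [0.0, -0.02, 0.49, -0.001, -0.0, -0.0]]
[[0.0, -0.01, 0.5, -0.001, -0.0, -0.0], [0.0, -0.02, 0.49, -0.001, -0.0, -0.0], [0.0, -0.01, 0.5, -0.001, -0.0, -0.0], [0.0, -0.02, 0.49, -0.001, -0.0, -0.0], [0.0, -0.02, 0.49, -0.001, -0.0, -0.0]]
end [ 0.5663 -0.2309  0.0767] [ 0.984  0.092  0.151 -0.012]
```

View pics/w6.png

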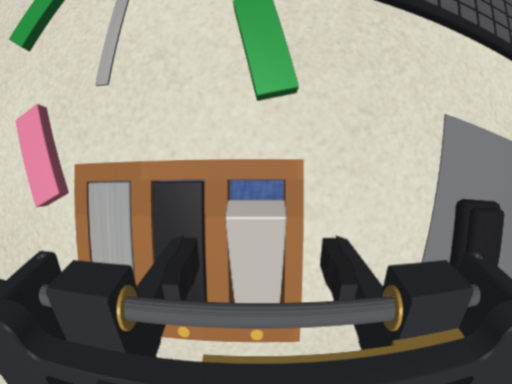

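```bash
python3 - <<'E'
from plan import *
a=np.radians(10.8);ex=np.array([np.cos(a),np.sin(a),0]);ey=np.array([-np.sin(a),np.cos(a),0]);B=np.array([.5434,-.2343,0])
W=lambda x,z:B+x/1e3*ex-.001*ey+[0,0,z/1e3]
rows([(W(24.2,77.5),toolR(10.8,.2),10)])
E
```

```text
[[0.01, -0.01, 0.49, -0.001, -0.01, -0.0], [0.02, -0.02, 0.49, -0.001, -0.01, -0.0], [0.03, -0.01, 0.49, -0.001, -0.01, -0.0], [0.03, -0.01, 0.49, -0.001, -0.01, -0.0], [0.03, -0.02, 0.49, -0.001, -0.01, -0.0]]
[[0.04, -0.01, 0.49, -0.001, -0.01, -0.0], [0.04, -0.02, 0.49, -0.001, -0.01, -0.0], [0.05, -0.02, 0.48, -0.001, -0.01, -0.0], [0.05, -0.01, 0.49, -0.001, -0.01, -0.0], [0.06, -0.02, 0.49, -0.001, -0.01, -0.0]]
end [ 0.5674 -0.2308  0.0775] [ 0.99   0.093  0.102 -0.007]
```

Emit:
send_rows --motion '[{"x": 0,"y": 0,"z": 0.5,"rx": -0.001,"ry": -0.01,"rz": 0,"jaw": 7},{"x": 0,"y": 0,"z": 0.5,"rx": -0.001,"ry": -0.01,"rz": 0,"jaw": 7},{"x": 0,"y": 0,"z": 0.5,"rx": -0.001,"ry": -0.01,"rz": 0,"jaw": 7},{"x": 0.1,"y": 0,"z": 0.5,"rx": -0.001,"ry": -0.01,"rz": 0,"jaw": 7},{"x": 0,"y": -0.1,"z": 0.5,"rx": -0.001,"ry": -0.01,"rz": 0,"jaw": 7}]'

```text
clock: 9.65
tool_pos: [0.5595, -0.2329, 0.0994]
eef_rot: [0.988, 0.092, 0.126, -0.012]
contact_force: [-0.1, 0.4, 0.3]
opening: 0.796
finger_force: 0.0
```

Emit:
send_rows --motion '[{"x": 0.1,"y": 0,"z": 0.5,"rx": -0.001,"ry": -0.01,"rz": 0,"jaw": 7},{"x": 0,"y": 0,"z": 0.5,"rx": -0.001,"ry": -0.01,"rz": 0,"jaw": 7},{"x": 0.1,"y": -0.1,"z": 0.4,"rx": -0.001,"ry": -0.01,"rz": 0,"jaw": 7},{"x": 0.1,"y": 0,"z": 0.4,"rx": -0.001,"ry": -0.01,"rz": 0,"jaw": 7},{"x": 0,"y": 0,"z": 0.4,"rx": -0.001,"ry": -0.01,"rz": 0,"jaw": 7}]'

```text
clock: 10.15
tool_pos: [0.5672, -0.2304, 0.079]
eef_rot: [0.991, 0.092, 0.101, -0.008]
contact_force: [1.1, 0.1, 0.9]
opening: 0.794
finger_force: 0.0
```

```bash
python3 - <<'E'
from plan import *
s=get_state();print(s["tool_pos"],np.round(s["q"],2),s["contact_force"])
a=np.radians(10.8);ex=np.array([np.cos(a),np.sin(a),0]);ey=np.array([-np.sin(a),np.cos(a),0]);B=np.array([.5434,-.2343,0])
W=lambda x,z:B+x/1e3*ex-.001*ey+[0,0,z/1e3]
rows([(W(24.2,77.5),toolR(10.8,.2),2)])
E
```

```text
[ 0.56718234 -0.23037081  0.07896028] [ 0.27  0.88  0.16  1.9  -0.9   0.29 -0.17] [1.12792462 0.07243027 0.93128191]
[[-0.01, 0.02, 0.07, 0.002, -0.002, -0.001], [-0.01, 0.02, 0.08, 0.002, -0.002, -0.001]]
end [ 0.5674 -0.2307  0.0775] [ 0.991  0.094  0.099 -0.009]
```

Emit:
send_rows --motion '[{"x": 0,"y": 0,"z": 0.1,"rx": 0,"ry": 0,"rz": 0,"jaw": 6},{"x": 0,"y": 0,"z": 0,"rx": 0,"ry": 0,"rz": 0,"jaw": 5},{"x": 0,"y": 0,"z": 0,"rx": 0,"ry": 0,"rz": 0,"jaw": 4.4},{"x": 0,"y": 0,"z": 0,"rx": 0,"ry": 0,"rz": 0,"jaw": 4},{"x": 0,"y": 0,"z": 0,"rx": 0,"ry": 0,"rz": 0,"jaw": 3}]' --grip_force 10

```text
clock: 10.65
tool_pos: [0.5669, -0.2304, 0.0784]
eef_rot: [0.99, 0.092, 0.102, -0.008]
contact_force: [-1.0, -0.0, 0.0]
opening: 0.453
finger_force: 10.0
```

Emit:
send_rows --motion '[{"x": 0,"y": 0,"z": 0,"rx": 0,"ry": 0,"rz": 0,"jaw": 2},{"x": 0,"y": 0,"z": 0,"rx": 0,"ry": 0,"rz": 0,"jaw": 2},{"x": 0,"y": 0,"z": 0,"rx": 0,"ry": 0,"rz": 0,"jaw": 2},{"x": 0,"y": 0,"z": 0,"rx": 0,"ry": 0,"rz": 0,"jaw": 2},{"x": 0,"y": 0,"z": 0,"rx": 0,"ry": 0,"rz": 0,"jaw": 2}]'

```text
clock: 11.15
tool_pos: [0.567, -0.2304, 0.0783]
eef_rot: [0.99, 0.092, 0.102, -0.008]
contact_force: [-0.6, 1.3, 3.5]
opening: 0.45
finger_force: 10.0
```

Emit:
send_rows --motion '[{"x": 0,"y": 0,"z": 0,"rx": 0,"ry": 0,"rz": 0,"jaw": 2},{"x": 0,"y": 0,"z": 0,"rx": 0,"ry": 0,"rz": 0,"jaw": 2},{"x": 0.1,"y": 0,"z": -0.5,"rx": 0,"ry": 0,"rz": 0,"jaw": 2},{"x": 0.1,"y": 0,"z": -0.5,"rx": 0,"ry": 0,"rz": 0,"jaw": 2},{"x": 0.1,"y": 0,"z": -0.5,"rx": 0,"ry": 0,"rz": 0,"jaw": 2}]' --grip_force 50

```text
clock: 11.65
tool_pos: [0.5669, -0.2306, 0.0937]
eef_rot: [0.991, 0.092, 0.102, -0.008]
contact_force: [0.2, -0.0, -2.9]
opening: 0.446
finger_force: 50.0
```

Emit:
send_rows --motion '[{"x": 0.2,"y": 0,"z": -1,"rx": 0,"ry": 0,"rz": 0,"jaw": 2},{"x": 0.3,"y": 0,"z": -1.5,"rx": 0,"ry": 0,"rz": 0,"jaw": 2},{"x": 0.4,"y": 0,"z": -2,"rx": 0,"ry": 0,"rz": 0,"jaw": 2},{"x": 0.4,"y": 0,"z": -2,"rx": 0,"ry": 0,"rz": 0,"jaw": 2},{"x": 0.4,"y": 0,"z": -2,"rx": 0,"ry": 0,"rz": 0,"jaw": 2}]'

```text
clock: 12.15
tool_pos: [0.5659, -0.2302, 0.1816]
eef_rot: [0.991, 0.092, 0.102, -0.008]
contact_force: [0.0, 0.0, -2.5]
opening: 0.451
finger_force: 50.0
```

```bash
python3 - <<'E'
from plan import *;import cv2
s=get_state();print(s["tool_pos"],s["opening"],np.round(s["q"],2),s["contact_force"])
b=snapshot("wrist")["img"][:,:,::-1];a=snapshot("side")["img"][60:252,200:400,::-1]
cv2.imwrite("pics/w7.png",np.hstack([b[:,112:],cv2.resize(a,(400,384))]))
E
```

```text
[ 0.5659141  -0.23017951  0.18156601] 0.45105934107246043 [ 0.15  0.74  0.38  1.86 -0.77  0.53 -0.31] [ 0.03156421  0.03690069 -2.49812759]
```

View pics/w7.png

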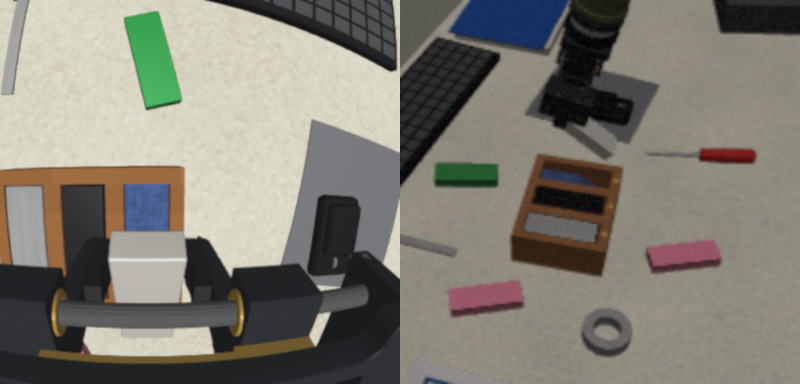

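The white block is held, weighing about 2.5 N. The side view shows its pocket empty and the other two blocks in place. Next I'll plan the transfer, levelling the block on the way.

```bash
python3 - <<'E'
from plan import *
rows([([.562,0,.19],toolR(9.7,-.1),10),([.557,.2203,.11],toolR(8.5,-.395),10)])
E
```

```text
[[0.38, -2.28, -0.01, 0.001, -0.031, 0.002], [0.38, -2.29, -0.01, 0.001, -0.031, 0.002], [0.37, -2.28, -0.02, 0.001, -0.031, 0.002], [0.36, -2.29, -0.04, 0.001, -0.031, 0.002], [0.36, -2.28, -0.04, 0.001, -0.031, 0.002]]
[[0.35, -2.29, -0.05, 0.001, -0.031, 0.002], [0.35, -2.29, -0.06, 0.001, -0.031, 0.002], [0.34, -2.29, -0.07, 0.001, -0.031, 0.002], [0.33, -2.28, -0.07, 0.001, -0.031, 0.002], [0.33, -2.29, -0.09, 0.001, -0.031, 0.002]]
[[0.39, -2.18, 0.77, 0.0, -0.029, 0.002], [0.42, -2.18, 0.76, 0.0, -0.029, 0.002], [0.43, -2.18, 0.75, 0.0, -0.029, 0.002], [0.45, -2.18, 0.74, 0.0, -0.029, 0.002], [0.46, -2.18, 0.72, 0.0, -0.029, 0.002]]
[[0.48, -2.18, 0.71, 0.0, -0.029, 0.002], [0.5, -2.19, 0.69, 0.0, -0.029, 0.002], [0.51, -2.18, 0.68, 0.0, -0.029, 0.002], [0.53, -2.19, 0.67, 0.0, -0.029, 0.002], [0.54, -2.18, 0.65, 0.0, -0.029, 0.002]]
end [0.557  0.2203 0.11  ] [ 0.978  0.072 -0.194  0.015]
```

Emit:
send_rows --motion '[{"x": 0.2,"y": -1.0,"z": 0,"rx": 0.001,"ry": -0.03,"rz": 0.002,"jaw": 2},{"x": 0.4,"y": -2.3,"z": 0,"rx": 0.001,"ry": -0.03,"rz": 0.002,"jaw": 2},{"x": 0.4,"y": -2.3,"z": 0,"rx": 0.001,"ry": -0.03,"rz": 0.002,"jaw": 2},{"x": 0.4,"y": -2.3,"z": 0,"rx": 0.001,"ry": -0.03,"rz": 0.002,"jaw": 2},{"x": 0.4,"y": -2.3,"z": 0,"rx": 0.001,"ry": -0.03,"rz": 0.002,"jaw": 2}]'

```text
clock: 12.75
tool_pos: [0.5648, -0.1255, 0.1818]
eef_rot: [0.996, 0.088, 0.026, -0.004]
contact_force: [-0.2, -0.6, -3.4]
opening: 0.449
finger_force: 50.0
```

Emit:
send_rows --motion '[{"x": 0.4,"y": -2.3,"z": -0.1,"rx": 0.001,"ry": -0.03,"rz": 0.002,"jaw": 2},{"x": 0.4,"y": -2.3,"z": -0.1,"rx": 0.001,"ry": -0.03,"rz": 0.002,"jaw": 2},{"x": 0.3,"y": -2.3,"z": -0.1,"rx": 0.001,"ry": -0.03,"rz": 0.002,"jaw": 2},{"x": 0.3,"y": -2.3,"z": -0.1,"rx": 0.001,"ry": -0.03,"rz": 0.002,"jaw": 2},{"x": 0.3,"y": -2.3,"z": -0.1,"rx": 0.001,"ry": -0.03,"rz": 0.002,"jaw": 2}]'

```text
clock: 13.25
tool_pos: [0.562, -0.0092, 0.1874]
eef_rot: [0.995, 0.083, -0.049, 0.0]
contact_force: [0.1, -0.1, -3.1]
opening: 0.451
finger_force: 50.0
```

Emit:
send_rows --motion '[{"x": 0.4,"y": -2.2,"z": 0.5,"rx": 0,"ry": -0.03,"rz": 0.002,"jaw": 2},{"x": 0.4,"y": -2.2,"z": 0.5,"rx": 0,"ry": -0.03,"rz": 0.002,"jaw": 2},{"x": 0.4,"y": -2.2,"z": 0.5,"rx": 0,"ry": -0.03,"rz": 0.002,"jaw": 2},{"x": 0.4,"y": -2.2,"z": 0.5,"rx": 0,"ry": -0.03,"rz": 0.002,"jaw": 2},{"x": 0.4,"y": -2.2,"z": 0.5,"rx": 0,"ry": -0.03,"rz": 0.002,"jaw": 2}]'

```text
clock: 13.75
tool_pos: [0.56, 0.102, 0.16]
eef_rot: [0.989, 0.078, -0.123, 0.007]
contact_force: [0.0, 0.4, -3.4]
opening: 0.448
finger_force: 50.0
```

```bash
python3 - <<'E'
from plan import *
s=get_state();print(s["tool_pos"],s["opening"],np.round(s["q"],2),s["contact_force"])
rows([([.557,.2203,.1],toolR(8.5,-.395),8)])
E
```

```text
[0.56000314 0.10202671 0.15998703] 0.4482516233426841 [-0.58  0.94  0.67  1.61 -0.59  1.08 -1.11] [ 0.01831229  0.42915636 -3.44571335]
[[0.37, -1.46, 0.69, -0.0, -0.018, 0.001], [0.39, -1.46, 0.68, -0.0, -0.018, 0.001], [0.39, -1.47, 0.68, -0.0, -0.018, 0.001], [0.41, -1.46, 0.66, -0.0, -0.018, 0.001], [0.41, -1.46, 0.66, -0.0, -0.018, 0.001]]
[[0.43, -1.46, 0.66, -0.0, -0.018, 0.001], [0.44, -1.47, 0.64, -0.0, -0.018, 0.001], [0.44, -1.46, 0.64, -0.0, -0.018, 0.001]]
end [0.557  0.2203 0.1   ] [ 0.978  0.073 -0.194  0.013]
```

Emit:
send_rows --motion '[{"x": 0.4,"y": -1.5,"z": 0.7,"rx": 0,"ry": -0.018,"rz": 0.001,"jaw": 2},{"x": 0.4,"y": -1.5,"z": 0.7,"rx": 0,"ry": -0.018,"rz": 0.001,"jaw": 2},{"x": 0.4,"y": -1.5,"z": 0.7,"rx": 0,"ry": -0.018,"rz": 0.001,"jaw": 2},{"x": 0.4,"y": -1.5,"z": 0.7,"rx": 0,"ry": -0.018,"rz": 0.001,"jaw": 2},{"x": 0.4,"y": -1.4,"z": 0.7,"rx": 0,"ry": -0.018,"rz": 0.001,"jaw": 2}]'

```text
clock: 14.25
tool_pos: [0.5583, 0.1765, 0.1216]
eef_rot: [0.983, 0.075, -0.167, 0.01]
contact_force: [-0.3, -0.1, -2.9]
opening: 0.446
finger_force: 50.0
```

Emit:
send_rows --motion '[{"x": 0.4,"y": -1.5,"z": 0.6,"rx": 0,"ry": -0.018,"rz": 0.001,"jaw": 2},{"x": 0.4,"y": -1.5,"z": 0.6,"rx": 0,"ry": -0.018,"rz": 0.001,"jaw": 2},{"x": 0.4,"y": -1.4,"z": 0.6,"rx": 0,"ry": -0.018,"rz": 0.001,"jaw": 2},{"x": 0,"y": 0,"z": 0,"rx": 0,"ry": 0,"rz": 0,"jaw": 2},{"x": 0,"y": 0,"z": 0,"rx": 0,"ry": 0,"rz": 0,"jaw": 2}]'

```text
clock: 14.75
tool_pos: [0.5567, 0.2195, 0.1013]
eef_rot: [0.978, 0.073, -0.193, 0.013]
contact_force: [0.2, 0.1, -2.5]
opening: 0.448
finger_force: 50.0
```

```bash
python3 - <<'E'
from plan import *;import cv2,pickle
d={n:snapshot(n) for n in["side","scene"]};pickle.dump(d,open("d3.pkl","wb"))
s=get_state();print(s["tool_pos"],s["clock"],np.round(s["q"],2),s["contact_force"])
a=d["side"]["img"][200:310,170:304,::-1];b=d["scene"]["img"][120:230,240:374,::-1]
cv2.imwrite("pics/p8.png",np.hstack([cv2.resize(a,(400,328),interpolation=2),cv2.resize(b,(400,328),interpolation=2)]))
rows([([.557,.2203,.05],toolR(8.5,-.395),5)])
E
```

```text
[0.5570034  0.21852895 0.10202777] 14.85 [-0.68  1.11  0.63  1.39 -0.63  1.26 -1.31] [ 0.45318628  0.47278386 -2.90911634]
[[0.4, -0.03, 0.96, -0.0, -0.001, -0.0], [0.4, -0.04, 0.96, -0.0, -0.001, -0.0], [0.4, -0.03, 0.96, -0.0, -0.001, -0.0], [0.4, -0.03, 0.96, -0.0, -0.001, -0.0], [0.41, -0.04, 0.96, -0.0, -0.001, -0.0]]
end [0.557  0.2203 0.05  ] [ 0.978  0.072 -0.195  0.013]
```

View pics/p8.png

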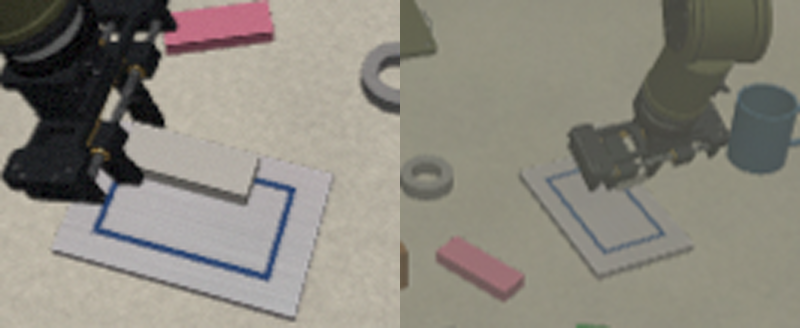

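The side view shows the block held roughly level above the frame, with its tail corners at about (252,264) and (256,253). I'll check the pitch from those corners.

```bash
python3 - <<'E'
from h import *;import pickle
d=pickle.load(open("d3.pkl","rb"));c=d["side"];a=np.radians(8.6)
ex=np.array([np.cos(a),np.sin(a),0]);ey=np.array([-np.sin(a),np.cos(a),0]);T=np.array([.557,.2185,.102])
C=T-.0448*ex
for px,y in (([252.1,264.3],.02),([256.4,252.9],-.02)):
    o,r=ray(c,[px]);r=r[0]
    t=((C+y*ey-o)@ey)/(r@ey);p=o+t*r;print("on side plane: s",((p-C)@ex*1000).round(1),"z",(p[2]*1000).round(1))
    q=onplane(c,[px],.106)[0];print("at z .106: s,y",((q-C)@ex*1000).round(1),((q-C)@ey*1000).round(1))
E
```

```text
on side plane: s -53.5 z 105.0
at z .106: s,y -53.6 20.5
on side plane: s -52.7 z 90.9
at z .106: s,y -55.1 -11.9
```

The block is level to about 1 mm, so I'll lower it.

Emit:
send_rows --motion '[{"x": 0.4,"y": 0,"z": 1.0,"rx": 0,"ry": 0,"rz": 0,"jaw": 2},{"x": 0.6,"y": -0.1,"z": 1.4,"rx": 0,"ry": 0,"rz": 0,"jaw": 2},{"x": 0.6,"y": 0,"z": 1.4,"rx": 0,"ry": 0,"rz": 0,"jaw": 2},{"x": 0.6,"y": -0.1,"z": 1.4,"rx": 0,"ry": 0,"rz": 0,"jaw": 2},{"x": 0.2,"y": 0,"z": 0.6,"rx": 0,"ry": 0,"rz": 0,"jaw": 2}]'

```text
clock: 15.35
tool_pos: [0.5551, 0.2222, 0.0361]
eef_rot: [0.978, 0.073, -0.195, 0.013]
contact_force: [-0.1, -0.2, -2.7]
opening: 0.447
finger_force: 50.0
```

Emit:
send_rows --motion '[{"x": 0,"y": 0,"z": 0,"rx": 0,"ry": 0,"rz": 0,"jaw": 2},{"x": 0,"y": 0,"z": 0,"rx": 0,"ry": 0,"rz": 0,"jaw": 2},{"x": 0.1,"y": 0,"z": 0.2,"rx": 0,"ry": 0,"rz": 0,"jaw": 2},{"x": 0.1,"y": 0,"z": 0.2,"rx": 0,"ry": 0,"rz": 0,"jaw": 2},{"x": 0,"y": 0,"z": 0,"rx": 0,"ry": 0,"rz": 0,"jaw": 2}]'

```text
clock: 15.85
tool_pos: [0.5568, 0.2222, 0.0343]
eef_rot: [0.978, 0.073, -0.193, 0.013]
contact_force: [-0.2, -0.1, -2.9]
opening: 0.444
finger_force: 50.0
```

Emit:
send_rows --motion '[{"x": 0.04,"y": 0,"z": 0.1,"rx": 0,"ry": 0,"rz": 0,"jaw": 2},{"x": 0.04,"y": 0,"z": 0.1,"rx": 0,"ry": 0,"rz": 0,"jaw": 2},{"x": 0.04,"y": 0,"z": 0.1,"rx": 0,"ry": 0,"rz": 0,"jaw": 2},{"x": 0.04,"y": 0,"z": 0.1,"rx": 0,"ry": 0,"rz": 0,"jaw": 2},{"x": 0,"y": 0,"z": 0,"rx": 0,"ry": 0,"rz": 0,"jaw": 2}]'

```text
clock: 16.35
tool_pos: [0.5567, 0.2221, 0.0298]
eef_rot: [0.978, 0.073, -0.193, 0.013]
contact_force: [0.5, -0.2, -2.0]
opening: 0.446
finger_force: 50.0
```

Emit:
send_rows --motion '[{"x": 0.02,"y": 0,"z": 0.05,"rx": 0,"ry": 0,"rz": 0,"jaw": 2},{"x": 0.02,"y": 0,"z": 0.05,"rx": 0,"ry": 0,"rz": 0,"jaw": 2},{"x": 0,"y": 0,"z": 0,"rx": 0,"ry": 0,"rz": 0,"jaw": 2},{"x": 0,"y": 0,"z": 0,"rx": 0,"ry": 0,"rz": 0,"jaw": 2},{"x": 0,"y": 0,"z": 0,"rx": 0,"ry": 0,"rz": 0,"jaw": 2}]'

```text
clock: 16.85
tool_pos: [0.5568, 0.2222, 0.0289]
eef_rot: [0.978, 0.073, -0.193, 0.013]
contact_force: [0.4, 0.6, -3.5]
opening: 0.453
finger_force: 50.0
```

Emit:
send_rows --motion '[{"x": 0.02,"y": 0,"z": 0.05,"rx": 0,"ry": 0,"rz": 0,"jaw": 2},{"x": 0.02,"y": 0,"z": 0.05,"rx": 0,"ry": 0,"rz": 0,"jaw": 2},{"x": 0,"y": 0,"z": 0,"rx": 0,"ry": 0,"rz": 0,"jaw": 2},{"x": 0,"y": 0,"z": 0,"rx": 0,"ry": 0,"rz": 0,"jaw": 2},{"x": 0,"y": 0,"z": 0,"rx": 0,"ry": 0,"rz": 0,"jaw": 2}]'

```text
clock: 17.35
tool_pos: [0.5568, 0.2222, 0.0279]
eef_rot: [0.978, 0.073, -0.193, 0.013]
contact_force: [1.8, -0.5, -1.4]
opening: 0.445
finger_force: 50.0
```

Emit:
send_rows --motion '[{"x": 0.02,"y": 0,"z": 0.05,"rx": 0,"ry": 0,"rz": 0,"jaw": 2},{"x": 0,"y": 0,"z": 0,"rx": 0,"ry": 0,"rz": 0,"jaw": 2},{"x": 0,"y": 0,"z": 0,"rx": 0,"ry": 0,"rz": 0,"jaw": 2},{"x": 0,"y": 0,"z": 0,"rx": 0,"ry": 0,"rz": 0,"jaw": 2},{"x": 0,"y": 0,"z": 0,"rx": 0,"ry": 0,"rz": 0,"jaw": 2}]'

```text
clock: 17.85
tool_pos: [0.5569, 0.2222, 0.0274]
eef_rot: [0.978, 0.073, -0.193, 0.013]
contact_force: [0.5, 0.3, -0.8]
opening: 0.449
finger_force: 50.0
```

Emit:
send_rows --motion '[{"x": 0.02,"y": 0,"z": 0.05,"rx": 0,"ry": 0,"rz": 0,"jaw": 2},{"x": 0,"y": 0,"z": 0,"rx": 0,"ry": 0,"rz": 0,"jaw": 2},{"x": 0,"y": 0,"z": 0,"rx": 0,"ry": 0,"rz": 0,"jaw": 2},{"x": 0,"y": 0,"z": 0,"rx": 0,"ry": 0,"rz": 0,"jaw": 2},{"x": 0,"y": 0,"z": 0,"rx": 0,"ry": 0,"rz": 0,"jaw": 2}]'

```text
clock: 18.35
tool_pos: [0.5569, 0.2222, 0.0273]
eef_rot: [0.978, 0.073, -0.193, 0.013]
contact_force: [1.0, 1.1, 5.6]
opening: 0.449
finger_force: 50.0
```

```bash
python3 - <<'E'
from plan import *
for _ in range(1):
    s=get_state();print(s["contact_force"],s["moment"],s["tool_pos"])
E
```

```text
[1.02972991 1.1411807  5.5748579 ] [-0.0927912   0.2237667  -0.05509571] [0.5568864  0.22219551 0.02725306]
```

The plate carries the block. I'll ease off the grip, then open the jaws.

Emit:
send_rows --motion '[{"x": 0,"y": 0,"z": 0,"rx": 0,"ry": 0,"rz": 0,"jaw": 2},{"x": 0,"y": 0,"z": 0,"rx": 0,"ry": 0,"rz": 0,"jaw": 2},{"x": 0,"y": 0,"z": 0,"rx": 0,"ry": 0,"rz": 0,"jaw": 2},{"x": 0,"y": 0,"z": 0,"rx": 0,"ry": 0,"rz": 0,"jaw": 2},{"x": 0,"y": 0,"z": 0,"rx": 0,"ry": 0,"rz": 0,"jaw": 2}]' --grip_force 3

```text
clock: 18.85
tool_pos: [0.5569, 0.2222, 0.0268]
eef_rot: [0.978, 0.073, -0.193, 0.013]
contact_force: [0.5, 1.6, 4.2]
opening: 0.457
finger_force: 3.0
```

Emit:
send_rows --motion '[{"x": 0,"y": 0,"z": 0,"rx": 0,"ry": 0,"rz": 0,"jaw": 4.2},{"x": 0,"y": 0,"z": 0,"rx": 0,"ry": 0,"rz": 0,"jaw": 5},{"x": 0,"y": 0,"z": 0,"rx": 0,"ry": 0,"rz": 0,"jaw": 6},{"x": 0,"y": 0,"z": 0,"rx": 0,"ry": 0,"rz": 0,"jaw": 7},{"x": 0,"y": 0,"z": 0,"rx": 0,"ry": 0,"rz": 0,"jaw": 7}]'

```text
clock: 19.35
tool_pos: [0.5566, 0.2221, 0.0265]
eef_rot: [0.978, 0.073, -0.193, 0.013]
contact_force: [0.3, -0.0, 0.6]
opening: 0.79
finger_force: 0.1
```

Emit:
send_rows --motion '[{"x": 0,"y": 0,"z": 0,"rx": 0,"ry": 0,"rz": 0,"jaw": 7},{"x": 0,"y": 0,"z": -0.5,"rx": 0,"ry": 0,"rz": 0,"jaw": 7},{"x": 0,"y": 0,"z": -1,"rx": 0,"ry": 0,"rz": 0,"jaw": 7},{"x": 0,"y": 0,"z": -2,"rx": 0,"ry": 0,"rz": 0,"jaw": 7},{"x": 0,"y": 0,"z": -3,"rx": 0,"ry": 0,"rz": 0,"jaw": 7}]'

```text
clock: 19.85
tool_pos: [0.5805, 0.2256, 0.0871]
eef_rot: [0.978, 0.073, -0.195, 0.013]
contact_force: [-0.5, 0.1, -0.1]
opening: 0.796
finger_force: 0.0
```

Emit:
send_rows --motion '[{"x": -1,"y": 0,"z": -3,"rx": 0,"ry": 0,"rz": 0,"jaw": 7},{"x": -1,"y": 0,"z": -3,"rx": 0,"ry": 0,"rz": 0,"jaw": 7},{"x": -1,"y": 0,"z": -3,"rx": 0,"ry": 0,"rz": 0,"jaw": 7},{"x": -1,"y": 0,"z": -2,"rx": 0,"ry": 0,"rz": 0,"jaw": 7},{"x": 0,"y": 0,"z": 0,"rx": 0,"ry": 0,"rz": 0,"jaw": 7}]'

```text
clock: 20.35
tool_pos: [0.5882, 0.2256, 0.208]
eef_rot: [0.979, 0.073, -0.19, 0.012]
contact_force: [-0.1, 0.1, -0.2]
opening: 0.793
finger_force: 0.0
```

```bash
python3 - <<'E'
from plan import *;import cv2
s=get_state();print(s["tool_pos"],s["clock"],s["contact_force"],s["opening"])
a=snapshot("side")["img"][120:320,160:360,::-1];b=snapshot("wrist")["img"][:,:,::-1]
cv2.imwrite("pics/p9.png",np.hstack([cv2.resize(a,(380,380),interpolation=2),cv2.copyMakeBorder(cv2.resize(b,(400,300)),0,80,0,0,0)]))
E
```

```text
[0.58822398 0.22560336 0.20804805] 20.35 [-0.124392    0.11018013 -0.15678105] 0.79272549047542
```

View pics/p9.png

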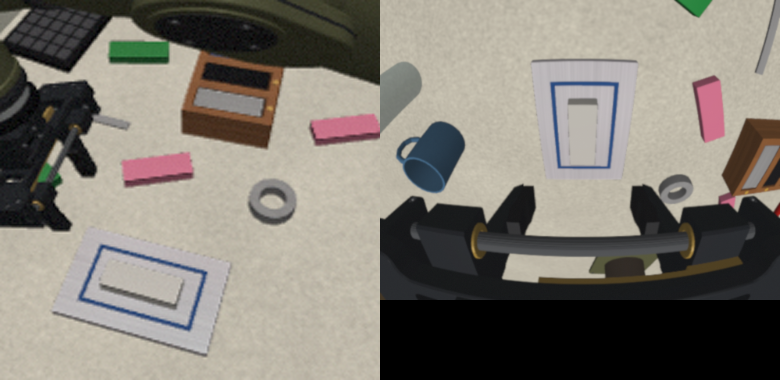

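Both views show the white block flat and lengthways, centred in the blue frame. The other two blocks are in their pockets and the arm is clear.

```bash
python3 -c "
from plant import *
print(finish_job())"
```

```text
the job is handed in; nothing more can be done
None
```

The white block was tipped up, gripped by its raised end and set down flat and lengthways inside the blue frame; the job is handed in at about 20 s on the robot clock, but no verdict came back.

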